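# Lay the stop block down and stack the collet tray

### The arm

A 6-joint arm with a two-finger parallel gripper is mounted at the origin on the work surface. World frame = base frame: x ahead of the robot, y to its left, z up, the work surface at z = 0. Lengths are in m, angles in rad, forces in N, time in s.
With the tool pointing down it reaches from about 0.35 to 0.85 m from the base axis. Payload 8.1 kg.
Tool frame: the origin (TCP) lies midway between the tips of the shut fingers; the grasp point (between the pads) lies env.tcp_to_grasp behind it (env.tcp_to_grasp is the distance from the TCP to the grasp point, in m); z points along the fingers, y is the line along which they close (so a half turn about z gives the same grasp; the last joint's range is limited). The gripper opens to 85 mm and grips with 20 to 120 N. Pads are 22 mm wide; open, the fingers measure 114 mm over their backs; the gripper's body (76 mm by 85 mm) begins 54 mm behind the grasp point. The pads swing forward as they close: fully open they stand 13 mm farther back than shut.
Start: joints at [-1.244, 0.13, 1.488, -0, 1.523, -0.085], TCP at [0.24, -0.55, 0.231] pointing down, gripper open.
Joint ranges: [-2.96, 2.96], [-0.89, 2.26], [0.02, 2.5], [-1.34, 4.48], [0, 2.73], [-2.66, 2.66]. Speed limits (rad/s): [2.39, 2.39, 2.79, 3.14, 3.14, 3.14].

### API

Orientations are given as a unit quaternion [x, y, z, w].
In Python, from cell import env, cams gives the robot as it stands.
- The arm moves only by the shell command python3 -m jog 'ROWS' [OPENING] [FORCE]. ROWS is JSON, a list that holds one entry, the list of rows, each a list of 4 numbers: the shift along the world's x, y, z in cm, then the turn about the world's z in degrees. A call has 1 to 10 rows; each row shifts and turns the commanded pose from where the row before left it; what a row does not reach is not made up. A row lasts 1/10 s, in which the tool goes at most 50 mm and 8.59 degrees, less where a joint would pass 70% of its speed; a pose out of reach is approached as far as the arm can. A call is refused whole if a number of a shift passes 5 or a number of a turn 8.59, either way. A call with a gripper value outside its range is refused whole. OPENING is the opening, from 0 (shut) to 1 (fully open), set as the call begins (- or left out, the last holds). The fingers move at their own pace and stop on an object; FORCE is the grip in N (left out, the last holds). Time passes only in rows, so rows that do not move let the fingers close. It gives the time, the measured TCP pose, the force, the opening and the grip force at its end, in the units of the state.
- env.sense(): the state, without advancing time (a new reading comes with each control period).
- cams.capture(name): name is "scene" or "side" or "wrist"; returns the picture (400x640x3 uint8, blue, green, red); there is no depth.
- cams.camera_model(name): a dict with "fx", "fy", "cx", "cy" (pixels), "k1" (the pictures are not rectified: a ray, as slopes to the right and down, at radius r is drawn at 1 + k1 r^2 times it, then the intrinsics apply), "world_from_camera" (4x4, takes a point from camera to world coordinates). Camera axes: x right, y down, z forward; pixel columns grow to the right and rows downward; lengths in m; the calibration is good to about 2 mm. A picture is of the moment at which its call begins: read the wrist's pose just before it. camera_model takes no time and is no camera call; for the wrist camera it gives the pose at the moment of the call.
- env.sign_off(): hands the job in; it is judged then, once.
The state is a dict: "clock": time; "joints": joint angles; "dq": joint speeds; "tau": joint torques, N m; "tool_pos": TCP position; "eef_rot": TCP orientation; "wrist_force": force on the tool from outside, world axes, zero at the start; "ft_torque": the same for the moment, N m; "grip_width": opening from 0.0 (shut) to 1.0 (fully open); "finger_force": force on a finger pad.
Only numpy, scipy, OpenCV 4.12 (cv2) and the standard library are available. Lean on these libraries where they do the work, as an engineer would, in place of code of your own. Each camera call takes 0.05 s, during which the arm holds its last target. There are 200 camera calls.

### The job

The aluminium block standing in the bay of the fixed bottom tray is too tall to stack over: push it over the edge of the raised deck so that it lies flat on its broad side on the deck, without lifting it out of the tray. Then take the loose collet tray by its middle rib and stack it on the bottom tray with all four corner pins fully home in the sockets, lowering it rather than dropping it. Leave the jar and the can standing between the trays where they are.

Things in the scene. Friction and masses are not known exactly. Their poses are not given: they have to be found in the camera images.
- base: Plywood bottom tray screwed to the bench, 180 (x) x 130 (y) mm, with 26 mm square corner posts centred at x +-77, y +-52 mm. Each post top, 58 mm up, has a 13 mm square socket 16 mm deep in its middle. Rails 26 mm high between the posts on the long sides and +x end. Origin: centre of the underside, on the bench; z up, x from bay to deck (roughly away from the robot).
- fence_edge (a point): Middle of the fence edge across the bottom tray, 30 mm to -x of the tray's centre, 16 mm above the bench: the 8 mm step between the lower bay (-x side, floor 8 mm up, open at the -x end) and the raised deck (+x side, top 16 mm up, 111 mm long). Axes as the bottom tray's.
- block_center (a point): Centre of the loose aluminium block, 30 (x) x 45 (y) x 75 (z) mm, 0.27 kg. It stands on end in the bay, top 83 mm above the bench (25 mm above the posts), +x face 1 to 8 mm short of the fence edge. Pushed near its top to +x, its foot stops at the edge and it pivots on to the deck; past a lean of about 30 degrees it falls by itself. Lying, it is 30 mm high. Axes: the block's own.
- tray_grip (a point): Grasp point in the middle of the loose collet tray's rib, 45 mm above its pin tips. The rib is 16 mm thick (x), 118 mm long (y), from 20 to 64 mm above the pin tips: grip it across x. Four steel nuts 22 mm wide, 13 mm high, are fixed on the floor at x +-42, y +-34 mm. Stacked, this point is 91 mm above the bench. z up; fits either way round.
- tray_floor (a point): Centre of the underside of the loose collet tray's 8 mm floor board. Plywood, 180 (x) x 130 (y) mm, 0.42 kg, posts up to 66 mm above the pin tips. It stands on four 8 mm round steel pins with tapered tips, reaching 12 mm below this point at x +-77, y +-52 mm. Stacked, this underside rests on the post tops of the bottom tray. Axes as the tray's.
- jar: Glass jar with a steel lid, 52 mm wide, 70 mm high, standing on the bench between the trays. Origin: centre of its underside.
- can: Can, 54 mm wide, 95 mm high, standing on the bench between the trays. Origin: centre of its underside.
There are look-alikes about, which are no part of the job. What is shaped like the part that bears tray_grip but pink is not meant. Leave any red look-alike of the base alone.

How it is judged:
On the way:
1. the block lies on its broad side on the deck of the bottom tray (angle between block_center's own z axis and vertical between 1.4 and 1.74 rad and z of block_center in the frame of base below 0.036 m and x of block_center in the frame of base between -0.03 and 0.06 m and y of block_center in the frame of base between -0.04 and 0.04 m), for 0.2 s.
At the end, for the whole second after the job is handed in: Block on its broad side (within 10 deg) on the deck: centre at most 36 mm up, -30 to 60 mm along the bottom tray, 40 mm off its midline. Collet tray on top, either way round, within 6 mm, level to 0.04 rad, in line to 0.06 rad, grasp point 87 to 94 mm up, at rest (all of step 1 and horizontal distance between tray_grip and base below 0.006 m and z of tray_grip in the frame of base between 0.087 and 0.094 m and angle between tray_grip's own z axis and vertical below 0.04 rad and angle between the x axis of tray_grip and the x axis of base, either way round below 0.06 rad and linear speed of tray below 0.02 m/s); the robot touches nothing.
It fails at once if the block is lifted out of the tray (its centre more than 90 mm above the bench) (height (world z) of block_center above 0.09 m).
It fails at once if the collet tray is dropped (falls faster than 0.6 m/s with no finger on it) (linear speed of tray above 0.6 m/s and contact force between the fingers and tray below 0.1 N).
It fails at once if the jar or the can is moved more than 30 mm (distance of any of jar, can from where it was at the start of the episode above 0.03 m).
It also fails if it takes over 58 s, if anything falls off the work surface, if the arm or the gripper's body presses on something with over 40 N, if the wrist force passes 120 N, or if a joint passes its speed limit or range.

## Working session

There is one attempt and no reset: what is moved stays moved. The work goes in short steps, Python scripts to look and compute and a shell command to move; the robot and the scene stay as the last step left them, time stands still between calls to the robot, and variables do not carry over. Pictures are saved under pics/ and viewed, at most 10 in all, crops included, and the job is handed in when it is done.

```bash
ls; mkdir -p pics; cat > h.py <<'E'
import numpy as np, cv2
from cell import env, cams
def snap(n,f):
    m=cams.camera_model(n); im=cams.capture(n); cv2.imwrite(f'pics/{f}.png',im); return m,im
def ray(m,u,v):
    K=np.array([[m['fx'],0,m['cx']],[0,m['fy'],m['cy']],[0,0,1.]])
    p=cv2.undistortPoints(np.array([[[u,v]]],float),K,np.array([m['k1'],0,0,0,0.]))[0,0]
    T=np.array(m['world_from_camera']); return T[:3,3],T[:3,:3]@np.array([p[0],p[1],1])
def atz(m,u,v,z):
    o,d=ray(m,u,v); return o+d*(z-o[2])/d[2]
def proj(m,P):
    T=np.linalg.inv(np.array(m['world_from_camera'])); p=(T[:3,:3]@np.atleast_2d(P).T).T+T[:3,3]
    s=p[:,:2]/p[:,2:]; r2=(s**2).sum(1,keepdims=True); s=s*(1+m['k1']*r2)
    return s*[m['fx'],m['fy']]+[m['cx'],m['cy']]
E
python3 - <<'E'
from h import *
for n in('scene','side'):
    m,im=snap(n,n+'0'); print(n,np.array(m['world_from_camera']).round(3).tolist(),m['fx'],m['k1'])
print(env.tcp_to_grasp,env.sense())
E
```

```text
pics
scene [[-0.693, 0.505, -0.515, 0.854], [0.721, 0.498, -0.481, 0.368], [0.014, -0.705, -0.709, 0.651], [0.0, 0.0, 0.0, 1.0]] 384.193665473026 -0.08395773873733056
side [[-0.99, -0.102, 0.099, 0.333], [-0.142, 0.697, -0.703, 0.713], [0.003, -0.71, -0.704, 0.757], [0.0, 0.0, 0.0, 1.0]] 477.43644683724466 -0.045104462706691266
0.0187 {'clock': 0.1, 'joints': array([-1.24442834e+00,  1.31089985e-01,  1.48918271e+00, -6.02737603e-06,
        1.52298620e+00, -8.53817826e-02]), 'dq': array([-0.0006044 , -0.00189615, -0.00202048, -0.00123085,  0.00143296,
        0.00010683]), 'tau': array([ 1.17552798e-03, -5.70952070e+01, -5.01943016e+01, -2.92427139e-04,
        8.04346637e-03, -7.32440617e-05]), 'tool_pos': array([ 0.23999742, -0.54937058,  0.23033996]), 'eef_rot': array([ 9.78882143e-01,  2.04423718e-01, -1.03130709e-04, -8.26717064e-04]), 'wrist_force': array([-0.05879717,  0.00956376, -0.33212224]), 'ft_torque': array([ 0.04174326,  0.02805115, -0.00708758]), 'finger_force': 0.0, 'grip_width': 1.0021288716641479}
```

View pics/scene0.png

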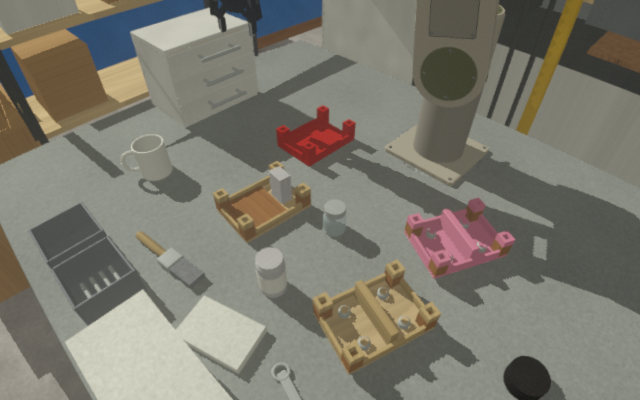

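View pics/side0.png

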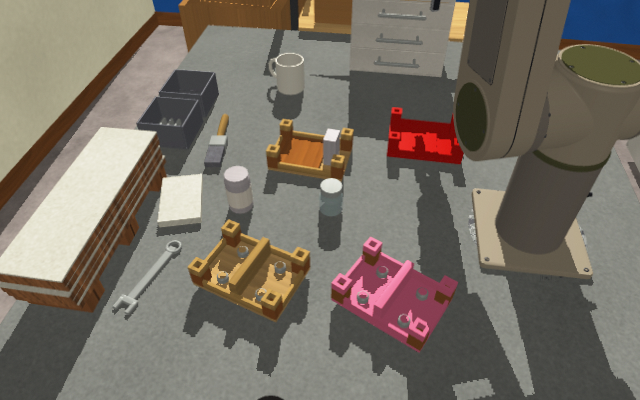

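Scene picture: base candidates are plywood (262,205) and red (316,138). Tray candidates are plywood (377,315) and pink (459,240). I choose the two plywood ones, which match the description; the jar is at (335,218) and the can at (270,272). Next, a close crop to check the choice and read corner pixels.

```bash
python3 - <<'E'
import cv2
for n,x,y,w,h in(('side',180,110,200,220),('scene',205,155,245,220)):
    c=cv2.imread(f'pics/{n}0.png')[y:y+h,x:x+w]; c=cv2.resize(c,None,fx=2.7,fy=2.7,interpolation=cv2.INTER_CUBIC)
    for k in range(0,w,20): cv2.putText(c,str(x+k),(int(k*2.7),8),0,.3,(255,255,255)); cv2.line(c,(int(k*2.7),10),(int(k*2.7),14),(255,255,255))
    for k in range(20,h,20): cv2.putText(c,str(y+k),(0,int(k*2.7)+3),0,.3,(255,255,255))
    cv2.imwrite(f'pics/{n}0c.png',c)
E
```

```text
(no output)
```

View pics/side0c.png

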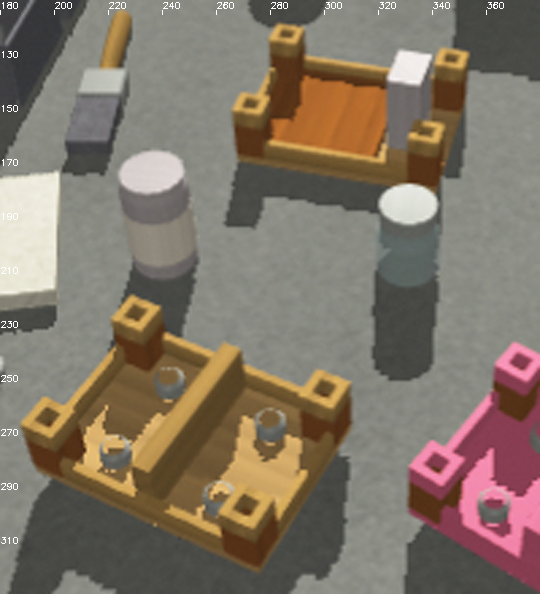

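View pics/scene0c.png

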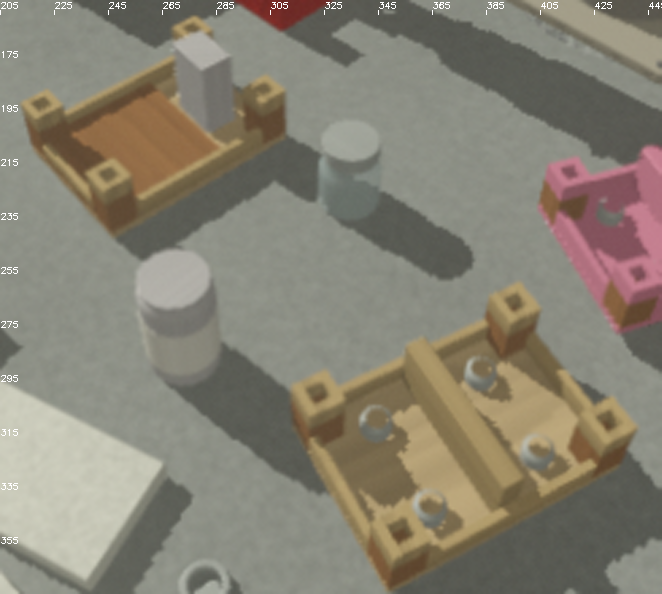

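Both crops confirm the plywood pair: the tray with a rib and four nuts, and the base with the block in its bay at the end nearest the robot. Fitting poses from the post-top centres.

```bash
cat > fit.py <<'E'
from h import *
from scipy.optimize import least_squares
ms={n:cams.camera_model(n) for n in('side','scene')}
off={'side':(180,110),'scene':(205,155)}
def full(n,c): return np.array(c)/2.7+off[n]
X=np.array([[77,52],[77,-52],[-77,52],[-77,-52]])/1000
def fit(px,z,g):
    def f(p):
        c,s=np.cos(p[2]),np.sin(p[2]); P=np.c_[X@np.array([[c,s],[-s,c]])+p[:2],np.full(4,z)]
        r=[]
        for n in px:
            q=proj(ms[n],P); t=full(n,px[n])
            d=np.linalg.norm(q[:,None]-t[None],axis=2); j=d.argmin(1); r.append((q-t[j]).ravel())
        return np.concatenate(r)
    s=min((least_squares(f,[*g,a]) for a in np.arange(-1.5,1.6,.3)),key=lambda s:s.cost)
    return s.x, np.degrees(s.x[2]), np.abs(s.fun).max()
T={'side':[(137,315),(326,389),(48,419),(246,505)],'scene':[(514,304),(318,392),(607,421),(400,531)]}
B={'side':[(288,36),(451,62),(252,105),(426,133)],'scene':[(44,105),(193,28),(265,91),(110,176)]}
for nm,px,z in(('tray',T,.066),('base',B,.058)):
    g=np.mean([atz(ms[n],*full(n,c),z)[:2] for n in px for c in px[n]],0); print(nm,fit(px,z,g))
for nm,a,b,z in(('block',(410,70),(203,52),.083),('jar',(408,203),(350,142),.07),('can',(152,172),(174,278),.095)):
    print(nm,atz(ms['side'],*full('side',a),z).round(4),atz(ms['scene'],*full('scene',b),z).round(4))
E
python3 fit.py
```

```text
tray (array([ 0.54082739,  0.2029427 , -0.31917984]), np.float64(-18.28765774174028), np.float64(1.7035505385437375))
base (array([ 0.48777774, -0.1662237 , -0.10127567]), np.float64(-5.802668608027481), np.float64(1.5479625977022522))
block [ 0.4354 -0.1552  0.083 ] [ 0.4408 -0.159   0.083 ]
jar [ 0.4173 -0.0057  0.07  ] [ 0.4222 -0.0075  0.07  ]
can [0.6125 0.0146 0.095 ] [0.6163 0.0116 0.095 ]
```

```bash
python3 -m jog '[[[1.4,4,0,6.1],[1.4,4,0,6.1],[1.4,4,0,6.1],[1.4,4,0,6.1],[1.4,4,0,6.1],[1.4,4,0,6.1],[1.4,4,0,6.1],[1.4,4,0,6.1],[1.4,4,0,6.1],[1.4,4,0,5.7]]]' 0 20; python3 -m jog '[[[0,0,0,0],[0,0,0,0]]]'; python3 - <<'E'
from h import *
m,im=snap('wrist','w1')
print(env.sense()['tool_pos'],proj(m,[[.438,-.157,.083],[.488,-.166,.016]]))
E
```

```text
clock: 1.1
tool_pos: [0.3802, -0.1481, 0.2311]
eef_rot: [0.741, 0.672, 0.0, -0.0]
wrist_force: [0.8, 0.2, 0.9]
grip_width: 0.003
finger_force: 0.0
clock: 1.3
tool_pos: [0.3803, -0.1491, 0.2311]
eef_rot: [0.741, 0.671, -0.0, -0.0]
wrist_force: [0.3, 0.1, 0.5]
grip_width: 0.001
finger_force: 0.0
[ 0.38000442 -0.14993169  0.23106992] [[374.3535151  196.50176883]
 [403.35906667 185.15967678]]
```

View pics/w1.png

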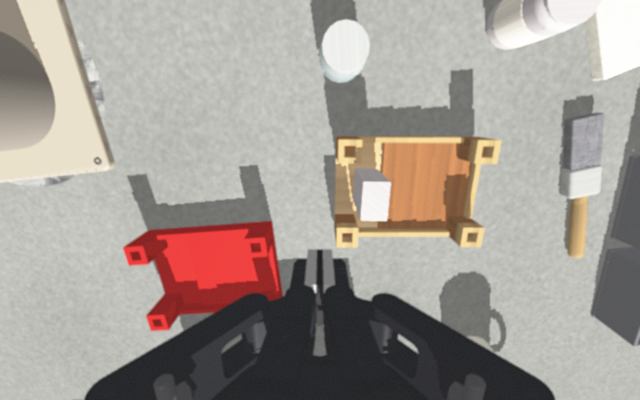

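The wrist view shows the base posts at (349,150), (484,150), (346,236) and (469,237). The block top at (375,196) agrees with the prediction, and the red look-alike is off to the left. Descend behind the block.

```bash
python3 -m jog '[[[0,0,-4,0],[0,0,-4,0],[0,0,-4,0],[0,0,-4.2,0],[0,0,0,0],[0.7,-0.07,0,0],[0.7,-0.07,0,0],[0.7,-0.07,0,0],[0.7,-0.07,0,0],[0.5,-0.05,0,0]]]'; python3 -m jog '[[[0.5,-0.05,0,0],[0.5,-0.05,0,0],[0.5,-0.05,0,0]]]'
```

```text
clock: 2.35
tool_pos: [0.4147, -0.1536, 0.0705]
eef_rot: [0.742, 0.67, 0.0, 0.001]
wrist_force: [-0.4, 0.4, -0.1]
grip_width: 0.003
finger_force: 0.3
clock: 2.65
tool_pos: [0.4285, -0.1546, 0.0692]
eef_rot: [0.742, 0.67, -0.0, -0.0]
wrist_force: [-0.5, -0.6, 0.1]
grip_width: -0.004
finger_force: 0.1
```

```bash
for i in 1; do python3 -m jog '[[[0.5,-0.05,0,0],[0.5,-0.05,0,0],[0.5,-0.05,0,0]]]'; python3 -m jog '[[[0.5,-0.05,0,0],[0.5,-0.05,0,0],[0.5,-0.05,0,0]]]';  python3 -m jog '[[[0,0,0,0]]]'; done; python3 -c "
from h import *
m,im=snap('wrist','w2')
c=im[120:270,300:520]
im2=cams.capture('scene'); d=im2[150:250,200:330]
cv2.imwrite('pics/c2.png',np.vstack([cv2.resize(c,(440,300)),cv2.resize(d,(440,338))])[:600])"
```

```text
clock: 2.95
tool_pos: [0.4436, -0.1562, 0.0692]
eef_rot: [0.742, 0.67, -0.0, -0.0]
wrist_force: [0.5, 0.3, -0.6]
grip_width: 0.001
finger_force: 0.0
clock: 3.25
tool_pos: [0.4586, -0.1577, 0.0693]
eef_rot: [0.742, 0.67, -0.0, -0.0]
wrist_force: [-0.2, -0.1, 0.1]
grip_width: 0.001
finger_force: 0.0
clock: 3.35
tool_pos: [0.4588, -0.1577, 0.0694]
eef_rot: [0.742, 0.67, 0.0, 0.0]
wrist_force: [-0.7, 0.4, -0.2]
grip_width: 0.005
finger_force: 0.0
```

View pics/c2.png

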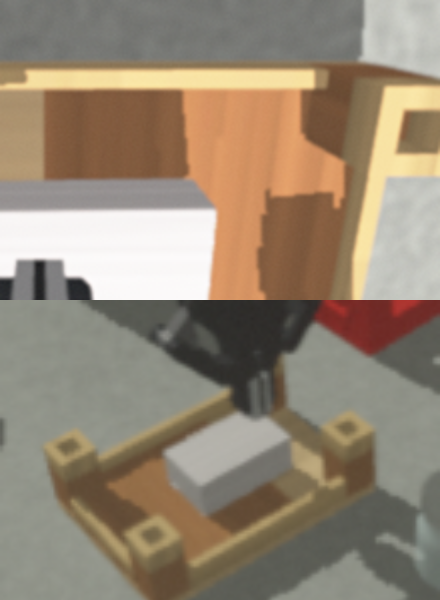

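The block lies flat on its broad side on the deck, clear of the rails. Lift away and go towards the tray.

```bash
python3 -m jog '[[[0,0,4.5,0],[0,0,4.5,0],[0,0,4.5,0],[0,0,4.5,0],[1,3.6,0,-1.6],[1,3.6,0,-1.6],[1,3.6,0,-1.6],[1,3.6,0,-1.6],[1,3.6,0,-1.6],[1,3.6,0,-1.6]]]' 1; python3 -m jog '[[[1,3.6,0,-1.5],[0.6,3.4,0,-1.5],[0,0,0,0],[0,0,0,0]]]';python3 -c "
from h import *
m,im=snap('wrist','w3')
np.save('m3.npy',m,allow_pickle=True)
print(env.sense()['tool_pos'])"
```

```text
clock: 4.45
tool_pos: [0.5181, 0.0598, 0.2493]
eef_rot: [0.796, 0.605, 0.0, 0.0]
wrist_force: [1.0, -0.7, 0.1]
grip_width: 1.002
finger_force: 0.0
clock: 4.85
tool_pos: [0.5338, 0.1288, 0.249]
eef_rot: [0.81, 0.586, -0.0, -0.0]
wrist_force: [0.3, -0.5, 0.2]
grip_width: 1.001
finger_force: 0.0
[0.53388913 0.12803308 0.24905219]
```

View pics/w3.png

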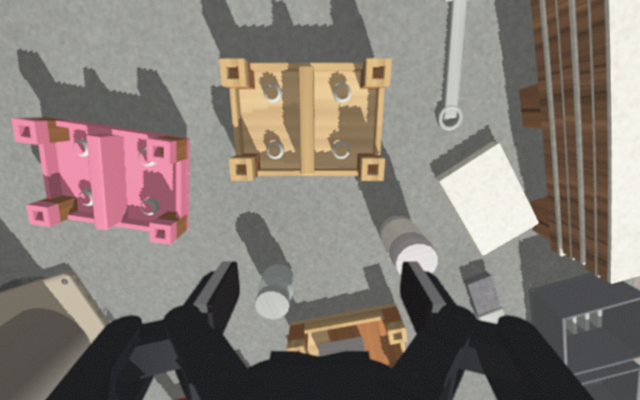

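Wrist view: the tray's post sockets are at (233,72), (376,72), (242,169) and (371,169), with the rib at column 307. Refit the tray from this picture, and the base from the first wrist picture. I need that picture's camera pose, so I'll rebuild it from the rigid tool offset.

```bash
cat > fit2.py <<'E'
from h import *
from scipy.optimize import least_squares
from scipy.spatial.transform import Rotation as R
X=np.array([[77,52],[77,-52],[-77,52],[-77,-52]])/1000
def fit(m,t,z,g):
    t=np.array(t,float)
    def f(p):
        c,s=np.cos(p[2]),np.sin(p[2]); P=np.c_[X@np.array([[c,s],[-s,c]])+p[:2],np.full(4,z)]
        q=proj(m,P); j=np.linalg.norm(q[:,None]-t[None],axis=2).argmin(1); return (q-t[j]).ravel()
    s=least_squares(f,g); return s.x.round(4), np.degrees(s.x[2]).round(2), s.fun.round(1)
if __name__=='__main__':
    m3=np.load('m3.npy',allow_pickle=True).item()
    print(fit(m3,[(233,72),(376,72),(242,169),(371,169)],.066,[.541,.203,-.319]))
    def T(p,q):
        A=np.eye(4);A[:3,:3]=R.from_quat(q).as_matrix();A[:3,3]=p;return A
    s=env.sense(); E=np.linalg.inv(T(s['tool_pos'],s['eef_rot']))@np.array(cams.camera_model('wrist')['world_from_camera'])
    m1=dict(m3); m1['world_from_camera']=T([.38,-.1499,.2311],[.741,.671,0,0])@E
    print(fit(m1,[(348,150),(484,150),(346,236),(469,236)],.058,[.488,-.166,-.101]))
E
python3 fit2.py
```

```text
(array([ 0.5409,  0.2028, -0.3179]), np.float64(-18.21), array([ 1.7, -0.3,  1.2,  0.3, -1.2,  0.1, -1.7,  0.5]))
(array([ 0.4857, -0.1684, -0.0977]), np.float64(-5.6), array([ 1.2,  0.2,  0.8, -0.2, -0.7,  0. , -1.2,  0.2]))
```

```bash
python3 -m jog '[[[0.35,3.7,0,0],[0.35,3.75,0,0],[0,0,-4,0],[0,0,-4,0],[0,0,-4,0],[0,0,-4,0],[0,0,-2,0],[0,0,-2,0],[0,0,-1.9,0],[0,0,0,0]]]' 1;  python3 -m jog '[[[0,0,0,0],[0,0,0,0],[0,0,0,0],[0,0,0,0],[0,0,0,0],[0,0,0,0]]]' 0 80
```

```text
clock: 5.9
tool_pos: [0.5388, 0.2007, 0.0273]
eef_rot: [0.812, 0.584, -0.003, -0.001]
wrist_force: [-0.4, -0.6, 0.1]
grip_width: 1.002
finger_force: 0.0
clock: 6.5
tool_pos: [0.5416, 0.2031, 0.0313]
eef_rot: [0.811, 0.585, 0.0, 0.0]
wrist_force: [-2.2, -0.1, 6.0]
grip_width: 0.172
finger_force: 77.9
```

```bash
python3 -m jog '[[[0,0,0.5,0],[0,0,1,0],[0,0,2,0],[0,0,2.5,0],[0,0,2.5,0],[0,0,2.5,0],[0,0,2,0],[0,0,1.5,0],[0,0,0.5,0],[0,0,0,0]]]';  python3 -m jog '[[[-0.15,-1,0,0.6],[-0.3,-2,0,1],[-0.4,-2.7,0,1],[-0.4,-2.7,0,1],[-0.4,-2.7,0,1],[-0.4,-2.7,0,1],[-0.4,-2.7,0,1],[-0.4,-2.7,0,1],[-0.4,-2.7,0,1],[-0.4,-2.7,0,1]]]'; python3 -m jog '[[[-0.4,-2.7,0,1],[-0.4,-2.7,0,1],[-0.4,-2.7,0,1],[-0.35,-2.5,0,0],[-0.3,-2,0,0],[-0.2,-1.5,0,0],[-0.05,-1,0,0],[0,0,0,0],[0,0,0,0]]]'
```

```text
clock: 7.5
tool_pos: [0.5415, 0.2029, 0.1809]
eef_rot: [0.811, 0.585, 0.0, 0.0]
wrist_force: [-0.9, -0.3, -3.8]
grip_width: 0.175
finger_force: 78.2
clock: 8.5
tool_pos: [0.5031, -0.0446, 0.1786]
eef_rot: [0.759, 0.651, -0.001, -0.001]
wrist_force: [0.5, -0.3, -3.3]
grip_width: 0.175
finger_force: 78.1
clock: 9.4
tool_pos: [0.4836, -0.1937, 0.1799]
eef_rot: [0.742, 0.67, 0.0, -0.0]
wrist_force: [-0.1, -0.6, -3.7]
grip_width: 0.176
finger_force: 78.1
```

```bash
python3 -m jog '[[[0.1,0.9,-0.5,0],[0.1,0.9,-1,0],[0.1,0.85,-1.5,0],[0,0,-1.5,0],[0,0,-1.5,0],[0,0,-1,0],[0,0,-0.8,0],[0,0,-0.2,0],[0,0,0,0],[0,0,0,0]]]'; python3 - <<'E'
from h import *
np.save('tool.npy',env.sense()['tool_pos'])
cs=[]
for n,b in(('side',(255,75,130,110)),('scene',(205,130,120,110))):
    m,im=snap(n,n+'3'); x,y,w,h=b; c=cv2.resize(im[y:y+h,x:x+w],None,fx=5,fy=5,interpolation=cv2.INTER_CUBIC)
    for k in range(10,w,10): cv2.putText(c,str(x+k),(k*5-8,9),0,.3,(255,255,255)); cv2.line(c,(k*5,10),(k*5,14),(255,255,255))
    for k in range(10,h,10): cv2.putText(c,str(y+k),(4,k*5+3),0,.3,(255,255,255)); cv2.line(c,(0,k*5),(3,k*5),(255,255,255))
    cv2.imwrite(f'pics/{n}3c.png',c)
E
```

```text
clock: 10.4
tool_pos: [0.4872, -0.168, 0.101]
eef_rot: [0.742, 0.67, 0.0, 0.001]
wrist_force: [-0.8, -0.6, -3.0]
grip_width: 0.178
finger_force: 78.1
```

View pics/side3c.png

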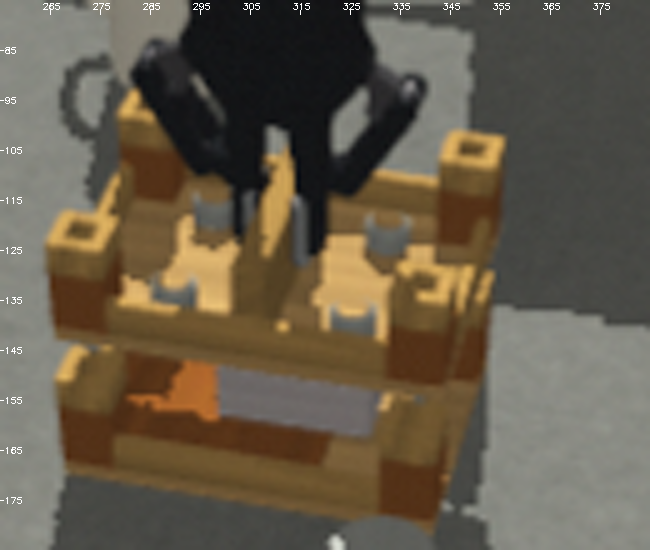

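View pics/scene3c.png

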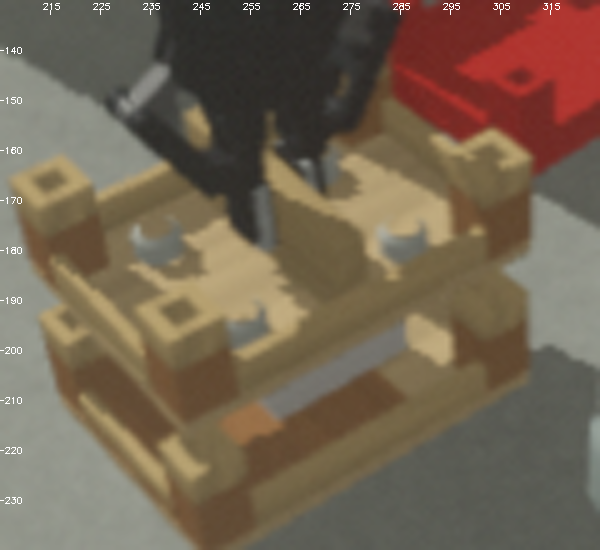

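```bash
cat > fit3.py <<'E'
from h import *
from scipy.optimize import least_squares
ms={n:cams.camera_model(n) for n in('side','scene')}
off={'side':(255,75),'scene':(205,130)}
f=lambda n,c:np.array(c)/5+off[n]
zt=.035+env.sense()['tool_pos'][2]
# label guess: tray at approx pose; nearest assignment
X=np.array([[77,52],[77,-52],[-77,52],[-77,-52]])/1000
D={'side':[(82,230),(427,283),(472,150)],'scene':[(50,182),(180,310),(492,152)]}
def res(p):
    c,s=np.cos(p[2]),np.sin(p[2]); P=np.c_[X@np.array([[c,s],[-s,c]])+p[:2],np.full(4,zt)]; r=[]
    for n in D:
        q=proj(ms[n],P)
        for t in D[n]:
            d=q-f(n,t); r.append(d[np.linalg.norm(d,axis=1).argmin()])
    return np.concatenate(r)
s=least_squares(res,[.487,-.168,-.1]); print(s.x.round(4),np.degrees(s.x[2]).round(2),s.fun.round(1))
zb=zt-.054
for n,b,t in(('side',(67,470),(52,335)),('side',(437,530),(448,383)),('scene',(528,382),(530,250))):
    print(n,(atz(ms[n],*f(n,b),0)-atz(ms[n],*f(n,t),zb)).round(4)[:2])
E
python3 fit3.py
```

```text
[ 0.4854 -0.1672 -0.1021] -5.85 [-0.5 -0.8 -1.2 -1.  -0.3 -1.1  1.1 -0.4  0.9 -0.1  0.4  0.2]
side [-0.0003 -0.0006]
side [0.0015 0.0077]
scene [ 0.0026 -0.0001]
```

```bash
python3 -m jog '[[[0.1,0.05,-0.2,0],[0,0,-0.3,0],[0,0,-0.3,0],[0,0,-0.2,0],[0,0,-0.2,0],[0,0,0,0]]]'; python3 -m jog '[[[0,0,-0.2,0],[0,0,-0.2,0],[0,0,0,0]]]'
```

```text
clock: 11.1
tool_pos: [0.4874, -0.167, 0.0878]
eef_rot: [0.742, 0.67, -0.0, -0.0]
wrist_force: [0.2, 0.6, -3.6]
grip_width: 0.169
finger_force: 78.1
clock: 11.4
tool_pos: [0.4875, -0.167, 0.0839]
eef_rot: [0.742, 0.67, -0.0, -0.0]
wrist_force: [0.3, -0.0, -3.6]
grip_width: 0.176
finger_force: 78.1
```

No contact force with the tips about 5 mm below the post tops, so the pins are in the sockets. Continue down.

```bash
python3 -m jog '[[[0,0,-0.2,0],[0,0,-0.2,0],[0,0,-0.2,0],[0,0,0,0]]]'; python3 -m jog '[[[0,0,-0.2,0],[0,0,-0.15,0],[0,0,0,0]]]'
```

```text
clock: 11.8
tool_pos: [0.4874, -0.167, 0.0778]
eef_rot: [0.742, 0.67, -0.0, -0.0]
wrist_force: [-1.0, 0.5, -3.6]
grip_width: 0.176
finger_force: 78.1
clock: 12.1
tool_pos: [0.4879, -0.1672, 0.0773]
eef_rot: [0.742, 0.67, -0.0, 0.0]
wrist_force: [-11.7, 4.8, 20.7]
grip_width: 0.176
finger_force: 81.6
```

The stop at 0.0773 equals the grip TCP height (0.0313) plus the 46 mm seat, so the pins are fully home. Unload, release and retreat.

```bash
python3 -m jog '[[[0,0,0.25,0],[0,0,0,0]]]'; python3 -m jog '[[[0,0,0,0],[0,0,0,0],[0,0,0,0],[0,0,0,0],[0,0,0,0],[0,0,1,0],[0,0,2,0],[0,0,4,0],[0,0,4,0],[0,0,4,0]]]' 1;  python3 -m jog '[[[0,0,4,0],[0,-4,0,0],[0,-4,0,0],[0,-4,0,0],[0,-4,0,0],[0,0,0,0],[0,0,0,0]]]'; python3 - <<'E'
from h import *
cs=[]
for n,b in(('side',(245,75,130,110)),('scene',(205,130,130,110))):
    m,im=snap(n,n+'4'); x,y,w,h=b; cs.append(cv2.resize(im[y:y+h,x:x+w],None,fx=2.7,fy=2.7,interpolation=cv2.INTER_CUBIC))
m,im=snap('wrist','w4'); cs=np.hstack(cs); im=cv2.resize(im,(480,300)); im=cv2.copyMakeBorder(im,0,0,0,cs.shape[1]-480,0)
cv2.imwrite('pics/f4.png',np.vstack([cs,im]))
E
```

```text
clock: 12.3
tool_pos: [0.4881, -0.1673, 0.0778]
eef_rot: [0.742, 0.67, 0.0, 0.001]
wrist_force: [0.5, -0.3, -2.2]
grip_width: 0.174
finger_force: 78.2
clock: 13.3
tool_pos: [0.4874, -0.167, 0.2296]
eef_rot: [0.742, 0.67, 0.0, 0.0]
wrist_force: [1.1, -0.6, -0.3]
grip_width: 1.002
finger_force: 0.0
clock: 14.0
tool_pos: [0.4874, -0.3278, 0.2676]
eef_rot: [0.743, 0.67, 0.0, -0.0]
wrist_force: [-0.1, -0.2, 0.5]
grip_width: 1.0
finger_force: 0.0
```

View pics/f4.png

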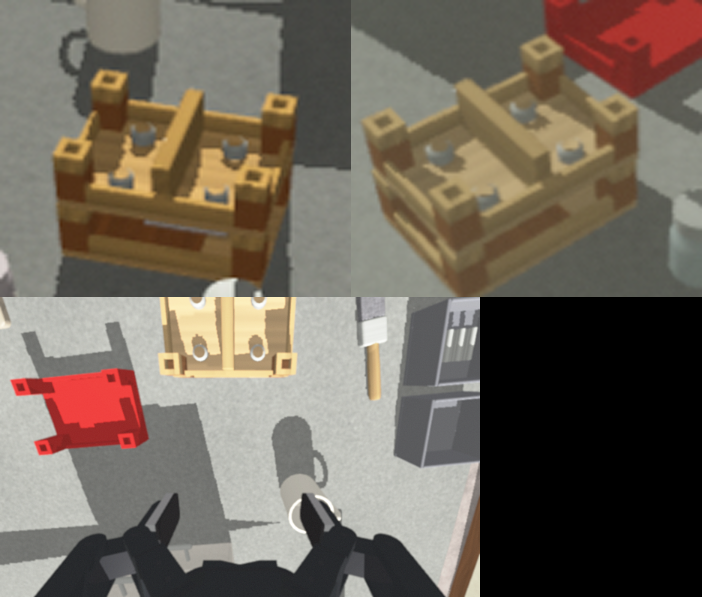

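The tray is seated flush on the posts in both views, level, with the block lying inside and the gripper clear. Handing in.

```bash
python3 -c "
from cell import env
print(env.sign_off())"
```

```text
the job is handed in; nothing more can be done
None
```

The job is handed in at about 14 s: the block lies flat on the deck, the collet tray is stacked with its pins fully home, and I never touched the jar or the can; the hand-in returned no verdict.

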